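# Lay the xylophone bars on their frame in order of length

### The job

Lay the four loose wooden bars on the xylophone frame in order of length, the longest at the wide end and the shortest at the narrow end: one bar across the rails in each place between the pegs, on both felts, square across and overhanging evenly at both ends. Set each bar down gently, without letting it drop, and leave the clay bowl that stands among them where it is.

Things in the scene. Friction and masses are not known exactly. Their poses are not given: they have to be found in the camera images.
- frame: Fixed xylophone frame: tapering pale-wood trough 316 mm long (y), at any yaw. Two rails 20 mm wide, 40 mm high converge from 147 mm apart (centre lines) at the wide end (+y) to 66 mm at the narrow end. Each rail has five upright pegs, 14 mm thick, tops 60 mm above the table, every 70 mm from y = -140 to 140 mm; bars lie across both rails between pegs. Origin: centre of its underside.
- place1: Place 1 of the frame from its wide end (widest): two grey felt pads, one on each rail, 133 mm apart, tops 45 mm above the table; 56 mm clear between its pegs; next place 70 mm off. Origin: midway between the pads at their top, where the centre of a bar's underside belongs. x: across the rails, as a bar lies; y: along the frame to its wide end; z up.
- place2: Place 2 of the frame from its wide end: two grey felt pads, one on each rail, 116 mm apart, tops 45 mm above the table; 56 mm clear between its pegs; next place 70 mm off. Origin: midway between the pads at their top, where the centre of a bar's underside belongs. x: across the rails, as a bar lies; y: along the frame to its wide end; z up.
- place3: Place 3 of the frame from its wide end: two grey felt pads, one on each rail, 98 mm apart, tops 45 mm above the table; 56 mm clear between its pegs; next place 70 mm off. Origin: midway between the pads at their top, where the centre of a bar's underside belongs. x: across the rails, as a bar lies; y: along the frame to its wide end; z up.
- place4: Place 4 of the frame from its wide end (narrowest): two grey felt pads, one on each rail, 80 mm apart, tops 45 mm above the table; 56 mm clear between its pegs; next place 70 mm off. Origin: midway between the pads at their top, where the centre of a bar's underside belongs. x: across the rails, as a bar lies; y: along the frame to its wide end; z up.
- bar240: Loose dark hardwood bar, the longest: 240 mm long (x), 36 wide (y), 20 thick (z), about 132 g, hollowed 8 mm deep below its middle 77 mm; dark dots on top, 133 mm apart, mark where it rests on the felts. Both ends alike. Origin: centre of its underside, level with its two feet; z up. Starts flat and right way up on a 3 mm cork mat.
- bar208: Loose dark hardwood bar, the second longest: 208 mm long (x), 36 wide (y), 20 thick (z), about 114 g, hollowed 8 mm deep below its middle 67 mm; dark dots on top, 116 mm apart, mark where it rests on the felts. Both ends alike. Origin: centre of its underside, level with its two feet; z up. Starts flat and right way up on a 3 mm cork mat.
- bar176: Loose dark hardwood bar, the second shortest: 176 mm long (x), 36 wide (y), 20 thick (z), about 97 g, hollowed 8 mm deep below its middle 56 mm; dark dots on top, 98 mm apart, mark where it rests on the felts. Both ends alike. Origin: centre of its underside, level with its two feet; z up. Starts flat and right way up on a 3 mm cork mat.
- bar144: Loose dark hardwood bar, the shortest: 144 mm long (x), 36 wide (y), 20 thick (z), about 79 g, hollowed 8 mm deep below its middle 46 mm; dark dots on top, 80 mm apart, mark where it rests on the felts. Both ends alike. Origin: centre of its underside, level with its two feet; z up. Starts flat and right way up on a 3 mm cork mat.
- bowl: Small round red-brown clay wax bowl, 76 mm across, 42 mm high, 140 g, standing loose on the cork mat among the bars. Origin: centre of its underside. It stays where it is.

How it is judged (in metres and radians):
At the end, for the whole second after the job is handed in: Each bar rests released, right way up, on both felts of its own place, longest in place 1 to shortest in place 4: centred within 15 mm along the bar, 13 mm along the frame, 5 mm in height, within 0.15 rad of square and 0.06 of level; bowl upright (0.15 rad), within 20 mm of its start (x of bar240 in the frame of place1 between -0.015 and 0.015 m and y of bar240 in the frame of place1 between -0.013 and 0.013 m and z of bar240 in the frame of place1 between -0.005 and 0.005 m and angle between the x axis of bar240 and the x axis of place1, either way round below 0.15 rad and angle between each of bar240, bar208, bar176, bar144's own z axis and vertical below 0.06 rad and linear speed of each of bar240, bar208, bar176, bar144 below 0.02 m/s and angular speed of each of bar240, bar208, bar176, bar144 below 0.1 rad/s and contact force between each of bar240, bar208, bar176, bar144 and the fingers below 0.05 N and x of bar208 in the frame of place2 between -0.015 and 0.015 m and y of bar208 in the frame of place2 between -0.013 and 0.013 m and z of bar208 in the frame of place2 between -0.005 and 0.005 m and angle between the x axis of bar208 and the x axis of place2, either way round below 0.15 rad and x of bar176 in the frame of place3 between -0.015 and 0.015 m and y of bar176 in the frame of place3 between -0.013 and 0.013 m and z of bar176 in the frame of place3 between -0.005 and 0.005 m and angle between the x axis of bar176 and the x axis of place3, either way round below 0.15 rad and x of bar144 in the frame of place4 between -0.015 and 0.015 m and y of bar144 in the frame of place4 between -0.013 and 0.013 m and z of bar144 in the frame of place4 between -0.005 and 0.005 m and angle between the x axis of bar144 and the x axis of place4, either way round below 0.15 rad and distance of bowl from where it was at the start of the episode below 0.02 m and angle between bowl's own z axis and vertical below 0.15 rad); the robot touches nothing.
It fails at once if A bar is dropped: it moves at over 0.5 m/s with no part of the robot touching it (a fall of more than about 13 mm) ((linear speed of bar240 above 0.5 m/s and contact force between bar240 and the arm below 0.02 N and contact force between bar240 and the fingers below 0.02 N) or (linear speed of bar208 above 0.5 m/s and contact force between bar208 and the arm below 0.02 N and contact force between bar208 and the fingers below 0.02 N) or (linear speed of bar176 above 0.5 m/s and contact force between bar176 and the arm below 0.02 N and contact force between bar176 and the fingers below 0.02 N) or (linear speed of bar144 above 0.5 m/s and contact force between bar144 and the arm below 0.02 N and contact force between bar144 and the fingers below 0.02 N)).
It fails at once if The clay bowl is shoved more than 20 mm or tipped by more than 0.4 rad (distance of bowl from where it was at the start of the episode above 0.02 m or angle between bowl's own z axis and vertical above 0.4 rad).
It also fails if it takes over 115 s, if anything falls off the work surface, if the arm or the gripper's body presses on something with over 40 N, if the wrist force passes 120 N, or if a joint passes its speed limit or range.

### The arm

A 6-joint arm with a two-finger parallel gripper is mounted at the origin on the work surface. World frame = base frame: x ahead of the robot, y to its left, z up, the work surface at z = 0. Lengths are in m, angles in degrees, forces in N, time in s.
With the tool pointing down it reaches from about 0.375 to 0.9 m from the base axis. Payload 3.1 kg.
Tool frame: the origin (TCP) lies on the centre line of the jaws, within the pads' length; the fingertips stand 17 mm ahead of it and the grasp point (between the pads) lies 2 mm behind it; z points along the fingers, y is the line along which they close (so a half turn about z gives the same grasp; the last joint's range is limited). The gripper opens to 87 mm and grips with 3 to 60 N. Pads are 19 mm wide; open, the fingers measure 117 mm over their backs; the gripper's body (75 mm by 190 mm) begins 51 mm behind the grasp point.
Start: joints at [-76.748, 30.224, 82.088, -0, 67.689, -10.227], TCP at [0.249, -0.573, 0.24] pointing down, gripper open.
Joint ranges: [-176.69, 176.69], [-43.24, 126.21], [12.49, 139.97], [-82, 262], [0, 151.66], [-163.58, 163.58]. Speed limits (degrees/s): [159.86, 159.86, 180, 180, 180, 180].

### API

Orientations are given as a 3x3 rotation matrix whose columns are the frame's x, y, z axes.
In Python, from rig import bot, imaging, finder gives the robot as it stands. The module is installed in compiled form; this text tells all that it offers.
- The arm moves only by the tool play_rows, never from a script. Its argument "motion" is a list that holds one entry, the list of rows, each a list of 6 numbers: the shift along the tool's x, y, z in a scale on which 1.0 is 0.75 m, then the turn, a rotation vector about the tool's x, y, z in shares of 90 degrees (1.0 is 90 degrees). In form: [[[dx, dy, dz, wx, wy, wz], ...]]. A call has 1 to 8 rows; each row is the pose to reach, as a shift and turn from the pose commanded when the call began, along the tool's axes at that moment; what a row does not reach only later rows make up. A row lasts 1/12 s, in which the tool goes at most 41.7 mm and 7.16 degrees, less where a joint would pass 70% of its speed; a pose out of reach is approached as far as the arm can. A call with a gripper value outside its range is refused whole. "fingers" is the finger opening in m, from 0 to 0.087, set as the call begins (left out, the last holds). The fingers move at their own pace and stop on an object; the grip force is fixed at half the most. Time passes only in rows, so rows that repeat a pose let the fingers close. It gives the time, the measured TCP pose, the force, the opening and the grip force at its end, in the units of the state.
- bot.read_state(): the state, without advancing time (a new reading comes with each control period).
- imaging.capture(name): name is "scene" or "top" or "wrist"; returns a dict with "frame" (384x512x3 uint8, red, green, blue), "camera_matrix" (3x3 intrinsics, pixels), "k1" (the pictures are not rectified: a ray, as slopes to the right and down, at radius r is drawn at 1 + k1 r^2 times it, then the intrinsics apply), "R" (3x3) and "t" (3): a world point X has camera coordinates R X + t. Camera axes: x right, y down, z forward; pixel columns grow to the right and rows downward; lengths in m; the calibration is good to about 2 mm. A picture is of the moment at which its call begins. There is no depth.
- bot.hand_in(): hands the job in; it is judged then, once.
Trained networks look in the newest picture that a camera, given by its name, has taken for a name from the list of things; names that differ only in an ending like _2 or _b are one class to them, and where a whole thing is asked for, a point or a joint stands for the part that bears it (a point fixed in the world has none). Each returns a list of dicts, best first, with "confidence" (0 to 1); they miss things now and then, are a little off and sometimes report something else, mostly with a low value. They report only what shows in the picture. A call takes as long as a camera call.
- finder.recognise(camera, name): "at" ([x, y, z] in m, in world coordinates, good to about 4 mm: the middle of the surface that is visible of it).
- finder.outline_of(camera, name): "pixels" (384x512 bool, what is visible of it).
The state is a dict: "time_s": time; "joint_positions": joint angles; "qvel": joint speeds; "tau": joint torques, N m; "position": TCP position; "tcp_rot": TCP orientation; "force": force on the tool from outside, world axes, zero at the start; "moment": the same for the moment, N m; "opening": opening from 0.0 (shut) to 1.0 (fully open); "grasp_force": force on a finger pad.
Only numpy, scipy, OpenCV 4.12 (cv2) and the standard library are available. Lean on these libraries where they do the work, as an engineer would, in place of code of your own. Each camera call takes 0.05 s, during which the arm holds its last target. There are 200 camera calls.

## Working session

There is one attempt and no reset: what is moved stays moved. The work goes in short steps, Python scripts to look and compute and a tool call to move; the robot and the scene stay as the last step left them, time stands still between calls to the robot, and variables do not carry over. Pictures are saved under pics/ and viewed, at most 14 in all, crops included, and the job is handed in when it is done.

Besides the shell and the picture viewer there is one more tool, called after "Call:" as a command line: name --argument value ..., lists and objects as JSON in quotes. play_rows: Moves the arm, as the interface text tells. Its arguments: {"type":"object","properties":{"motion":{"type":"array"},"fingers":{"type":"number"}},"required":["motion"]}

```bash
mkdir -p pics; python3 - <<'E'
from rig import bot, imaging, finder
import cv2
s=bot.read_state(); print(s['time_s'],s['position'],s['tcp_rot'],s['opening'])
for n in ['scene','top']:
    c=imaging.capture(n); cv2.imwrite(f'pics/{n}0.png',c['frame'][:,:,::-1]); print(n,c['camera_matrix'],c['k1'],c['R'],c['t'])
    for o in ['frame','place1','place2','place3','place4','bar240','bar208','bar176','bar144','bowl']:
        print(o,[(round(d['confidence'],2),[round(float(v),3) for v in d['at']]) for d in finder.recognise(n,o)[:3]])
E
```

```text
0.0 [ 0.24886656 -0.5725503   0.23858222] [[ 9.17199756e-01  3.98427297e-01 -5.44023979e-04]
 [ 3.98427527e-01 -9.17197425e-01  2.09530045e-03]
 [ 3.35847503e-04 -2.13856319e-03 -9.99997657e-01]] 0.9955010392067603
scene [[453.65392156   0.         258.41770631]
 [  0.         453.65392156 195.66897167]
 [  0.           0.           1.        ]] -0.1594154849376605 [[-0.09830812  0.99513708  0.00614087]
 [ 0.69863994  0.0734094  -0.71169748]
 [-0.70868735 -0.06567539 -0.70245924]] [ 0.04411816 -0.32980348  1.4881181 ]
frame []
place1 [(0.8, [0.55, -0.169, 0.047]), (0.66, [0.649, -0.172, 0.047]), (0.64, [0.507, -0.22, 0.043])]
place2 [(0.8, [0.55, -0.169, 0.047]), (0.66, [0.649, -0.172, 0.047]), (0.64, [0.507, -0.22, 0.043])]
place3 [(0.8, [0.55, -0.169, 0.047]), (0.66, [0.649, -0.172, 0.047]), (0.64, [0.507, -0.22, 0.043])]
place4 [(0.8, [0.55, -0.169, 0.047]), (0.66, [0.649, -0.172, 0.047]), (0.64, [0.507, -0.22, 0.043])]
bar240 [(0.82, [0.593, 0.299, 0.023]), (0.74, [0.55, 0.12, 0.02]), (0.61, [0.571, 0.028, 0.02])]
bar208 [(0.82, [0.593, 0.299, 0.023]), (0.74, [0.55, 0.12, 0.02]),
[... 781 characters left out ...]
.75, [0.591, -0.112, 0.043]), (0.66, [0.593, -0.216, 0.042])]
place3 [(0.8, [0.481, -0.292, 0.048]), (0.75, [0.591, -0.112, 0.043]), (0.66, [0.593, -0.216, 0.042])]
place4 [(0.8, [0.481, -0.292, 0.048]), (0.75, [0.591, -0.112, 0.043]), (0.66, [0.593, -0.216, 0.042])]
bar240 [(0.92, [0.542, 0.029, 0.021]), (0.74, [0.528, 0.208, 0.021]), (0.73, [0.53, 0.116, 0.02])]
bar208 [(0.92, [0.542, 0.029, 0.021]), (0.74, [0.528, 0.208, 0.021]), (0.73, [0.53, 0.116, 0.02])]
bar176 [(0.92, [0.542, 0.029, 0.021]), (0.74, [0.528, 0.208, 0.021]), (0.73, [0.53, 0.116, 0.02])]
bar144 [(0.92, [0.542, 0.029, 0.021]), (0.74, [0.528, 0.208, 0.021]), (0.73, [0.53, 0.116, 0.02])]
bowl [(0.84, [0.535, 0.398, 0.028])]
```

View pics/scene0.png

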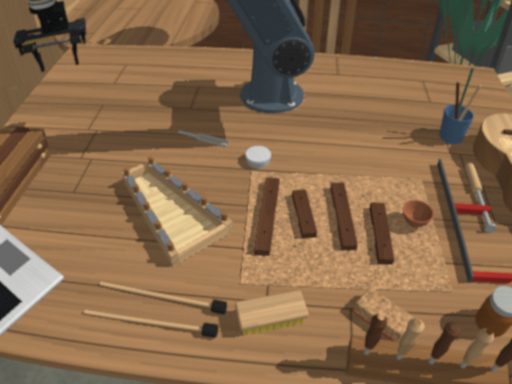

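View pics/top0.png

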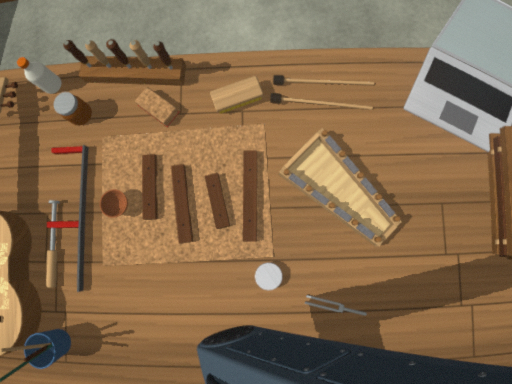

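The scene picture shows the frame at left, with its wide end near (195,240), and the bars and bowl on the mat. In the top picture the wide end is at (305,160) and the narrow end at (388,230). The bars run left to right: 176 (x=150), 208 (181), 144 (217), 240 (250). The bowl is at (114,203).

```bash
cat > h.py <<'E'
import numpy as np, cv2
from scipy.optimize import minimize
def proj(c,X):
    P=np.asarray(X)@np.asarray(c['R']).T+c['t']; u=P[:,:2]/P[:,2:]; u=u*(1+c['k1']*(u**2).sum(1,keepdims=True))
    K=c['camera_matrix']; return u@K[:2,:2].T+K[:2,2]
def unproj(c,px,z):
    K=np.array(c['camera_matrix']); d=np.array([c['k1'],0,0,0,0.])
    u=cv2.undistortPoints(np.array(px,float).reshape(-1,1,2),K,d)[:,0]
    R=np.array(c['R']); o=-R.T@c['t']; r=np.c_[u,np.ones(len(u))]@R
    return o+r*((z-o[2])/r[:,2])[:,None]
def box(p,L,W,z0,z1):
    x,y,a=p; r=np.array([[np.cos(a),-np.sin(a)],[np.sin(a),np.cos(a)]])
    q=np.array([[sx*L/2,sy*W/2] for sx in(-1,1) for sy in(-1,1)])@r.T+[x,y]
    return np.r_[np.c_[q,np.full(4,z0)],np.c_[q,np.full(4,z1)]]
def iou(c,m,X):
    S=4; h=cv2.convexHull(proj(c,X).astype(np.float32))
    im=np.zeros((384*S,512*S),np.uint8); cv2.fillConvexPoly(im,np.round((h+.5)*S-.5).astype(int),1)
    M=cv2.resize(m.astype(np.uint8),None,fx=S,fy=S,interpolation=0)
    return (im&M).sum()/((im|M).sum()+1)
def fitbar(views,L,p0,z=0.003):
    f=lambda q:-sum(iou(c,m,box([q[0]/100,q[1]/100,q[2]/10],L,.036,z,z+.02)) for c,m in views)
    r=minimize(f,[p0[0]*100,p0[1]*100,p0[2]*10],method='Nelder-Mead',options=dict(initial_simplex=np.array([p0[0]*100,p0[1]*100,p0[2]*10])+np.array([[0,0,0],[1,0,0],[0,1,0],[0,0,.8]]),xatol=.01,fatol=1e-4))
    return r.x/[100,100,10],-r.fun/len(views)
E
cat > m.py <<'E'
from rig import bot, imaging, finder
from h import *
V={}
for n in ['top','scene']:
    c=imaging.capture(n); V[n]=(c,finder.outline_of(n,'bar240'),finder.outline_of(n,'place1'),finder.recognise(n,'bowl'))
ct=V['top'][0]
def cent(m): i=np.argwhere(m); return i.mean(0)[::-1]
bars=[]
for L,px in [(.24,(250,196)),(.208,(181,203)),(.176,(150,187)),(.144,(217,201))]:
    g=unproj(ct,[px],.023)[0]; p0=[g[0],g[1],0.]
    vs={}
    for n in V:
        c=V[n][0]
        b=[(np.linalg.norm(unproj(c,[cent(d['pixels'])],.018)[0]-[g[0],g[1],.018]),i) for i,d in enumerate(V[n][1])]
        if b and min(b)[0]<.03: vs[n]=(c,V[n][1][min(b)[1]]['pixels'])
    for n in vs: print(L,n,*[np.round(v,4) for v in fitbar([vs[n]],L,p0)])
    print(L,'both',*[np.round(v,4) for v in fitbar(list(vs.values()),L,p0)])
for n in V:
    c=V[n][0]; ps=[]
    for d in V[n][2]:
        nc,l,st,ce=cv2.connectedComponentsWithStats(d['pixels'].astype(np.uint8))
        for k in range(1,nc): print(n,round(d['confidence'],2),st[k],np.round(unproj(c,[ce[k]],.045)[0,:2],4))
E
python3 m.py
```

```text
0.24 top [ 0.5478  0.0314 -0.0204] 0.9627
0.24 scene [ 0.5426  0.0313 -0.0235] 0.9523
0.24 both [ 0.5447  0.0314 -0.0197] 0.9459
0.208 top [0.5317 0.2139 0.1159] 0.9407
0.208 scene [0.5265 0.213  0.1044] 0.905
0.208 both [0.5293 0.2133 0.1086] 0.9065
0.176 top [0.5787 0.3019 0.0361] 0.9385
0.176 scene [0.5732 0.3012 0.0298] 0.9302
0.176 both [0.5753 0.3014 0.0332] 0.9189
0.144 top [0.5371 0.1178 0.1791] 0.8915
0.144 both [0.5371 0.1178 0.1791] 0.8915
top 0.81 [325 137  14  14 102] [ 0.6724 -0.1851]
top 0.81 [290 174  16  13 103] [ 0.579  -0.0922]
top 0.79 [361 178  15  17 130] [ 0.5584 -0.2722]
top 0.79 [333 206  19  16 145] [ 0.4898 -0.2008]
top 0.69 [379 200  15  17 131] [ 0.5016 -0.3143]
top 0.69 [357 224  17  15 114] [ 0.4456 -0.2559]
top 0.61 [ 141  154   19   67 1043] [0.5701 0.2902]
top 0.54 [343 157  15  16 113] [ 0.6149 -0.229 ]
top 0.54 [312 191  16  13 103] [ 0.5338 -0.1477]
scene 0.69 [153 163  12  11  80] [ 0.4413 -0.2605]
scene 0.69 [126 175   9  13  79] [ 0.4963 -0.3189]
scene 0.67 [205 204  16  14 122] [ 0.5753 -0.0933]
scene 0.67 [158 229  14  18 142] [ 0.6685 -0.1876]
scene 0.52 [186 190  15  13 113] [ 0.5324 -0.1488]
scene 0.52 [147 210  10  12  71] [ 0.6076 -0.2337]
scene 0.46 [170 176  11  11  79] [ 0.4865 -0.205 ]
scene 0.46 [137 193   7  10  45] [ 0.5529 -0.2764]
```

```bash
cat > go.py <<'E'
import sys, numpy as np
from rig import bot
def delta(x,y,z,yaw):
    s=bot.read_state(); R=s['tcp_rot']; p=s['position']
    a=np.arctan2(R[1,0],R[0,0]); c,sn=np.cos(a),np.sin(a)
    d=np.array([x,y,z])-p
    w=-(np.degrees(yaw-a)+180)%360-180
    print('t',round(s['time_s'],2),'pos',np.round(p,4),'yaw',round(np.degrees(a),2),'tilt',np.round(R[:2,2],4),'j',np.round(s['joint_positions'],0),'F',np.round(s['force'],1),'op',round(s['opening']*.087,4),'g',s['grasp_force'])
    print('MOVE',np.round([c*d[0]+sn*d[1], sn*d[0]-c*d[1], -d[2]],4),'wz',round(w,2))
if __name__=='__main__':
    a=list(map(float,sys.argv[1:])); delta(a[0],a[1],a[2],np.radians(a[3]))
E
python3 - <<'E'
import numpy as np
from rig import bot
T=np.array([[.6724,-.1851],[.579,-.0922],[.6149,-.229],[.5338,-.1477],[.5584,-.2722],[.4898,-.2008],[.5016,-.3143],[.4456,-.2559]])
S=np.array([[.6685,-.1876],[.5753,-.0933],[.6076,-.2337],[.5324,-.1488],[.5529,-.2764],[.4865,-.205],[.4963,-.3189],[.4413,-.2605]])
sp=[.133,.116,.098,.080]; M=np.array([[s*sp[k]/2,105e-3-.07*k] for k in range(4) for s in(1,-1)])
for D in(T,S,(T+S)/2):
    A=M-M.mean(0);B=D-D.mean(0);a=np.arctan2((A[:,0]*B[:,1]-A[:,1]*B[:,0]).sum(),(A*B).sum())
    R=np.array([[np.cos(a),-np.sin(a)],[np.sin(a),np.cos(a)]]); t=D.mean(0)-R@M.mean(0)
    print(np.degrees(a),t,abs(D-M@R.T-t).max(), (np.c_[np.zeros(4),[.105,.035,-.035,-.105]]@R.T+t).round(4).tolist())
E
python3 go.py .545 .0314 .2 -1.2
```

```text
-45.86084027952896 [ 0.5494375 -0.21215  ] 0.0016513959291521996 [[0.6248, -0.139], [0.5746, -0.1878], [0.5243, -0.2365], [0.4741, -0.2853]]
-46.04306022337138 [ 0.5451   -0.215525] 0.002953976656273616 [[0.6207, -0.1426], [0.5703, -0.1912], [0.5199, -0.2398], [0.4695, -0.2884]]
-45.952257806608195 [ 0.54726875 -0.2138375 ] 0.002283047780096331 [[0.6227, -0.1408], [0.5724, -0.1895], [0.5221, -0.2382], [0.4718, -0.2868]]
t 1.5 pos [ 0.2491 -0.5732  0.2395] yaw 23.48 tilt [-0.  0.] j [-77.  30.  82.  -0.  68. -10.] F [ 0.3 -0.2  0.7] op 0.0873 g 0.0
MOVE [ 0.5124 -0.4366  0.0395] wz 24.68
```

Careful with the scale: shifts go in shares of 0.75 m and turns go in shares of 90 degrees. That gives: 0.512 m / 0.75 = 0.6827, -0.437 m / 0.75 = -0.5827, 24.7 degrees / 90 = 0.2744.

Call:
play_rows --motion '[[[0.3413,-0.2907,0.0267,0,0,0.1367],[0.3413,-0.2907,0.0267,0,0,0.1367],[0.3413,-0.2907,0.0267,0,0,0.1367],[0.3413,-0.2907,0.0267,0,0,0.1367],[0.6827,-0.5827,0.0533,0,0,0.2744],[0.6827,-0.5827,0.0533,0,0,0.2744],[0.6827,-0.5827,0.0533,0,0,0.2744],[0.6827,-0.5827,0.0533,0,0,0.2744]]]' --fingers 0.056

```text
time_s: 2.17
position: [0.3952, -0.274, 0.22]
tcp_rot: [[1.0, -0.022, 0.001], [-0.022, -1.0, -0.001], [0.001, 0.001, -1.0]]
force: [0.7, -0.3, -0.2]
opening: 0.652
grasp_force: 0.0
```

```bash
python3 go.py .545 .0314 .2 -1.2
```

```text
t 2.17 pos [ 0.3952 -0.274   0.22  ] yaw -1.27 tilt [ 0.0006 -0.0005] j [-48.  21. 104.   0.  56.  43.] F [ 0.7 -0.3 -0.2] op 0.0568 g 0.0
MOVE [ 0.143  -0.3087  0.02  ] wz -0.07
```

Call:
play_rows --motion '[[[0.1907,-0.412,0.0267,0,0,0],[0.1907,-0.412,0.0267,0,0,0],[0.1907,-0.412,0.0267,0,0,0],[0.1907,-0.412,0.0267,0,0,0],[0.1907,-0.412,0.0267,0,0,0],[0.1907,-0.412,0.0267,0,0,0],[0.1907,-0.412,0.0267,0,0,0],[0.1907,-0.412,0.0267,0,0,0]]]'

```text
time_s: 2.83
position: [0.5415, 0.0254, 0.2004]
tcp_rot: [[1.0, -0.021, 0.001], [-0.021, -1.0, -0.0], [0.001, 0.0, -1.0]]
force: [0.6, -2.3, 0.1]
opening: 0.645
grasp_force: 0.0
```

```bash
python3 go.py .545 .0314 .2 -1.2
```

```text
t 2.83 pos [0.5415 0.0254 0.2004] yaw -1.21 tilt [ 0.0006 -0.0002] j [-9. 27. 96. -0. 57. 82.] F [ 0.6 -2.3  0.1] op 0.0561 g 0.0
MOVE [ 0.0033 -0.0061  0.0004] wz -0.01
```

Call:
play_rows --motion '[[[0,0,0,0,0,0]]]'

```text
time_s: 2.92
position: [0.5436, 0.0295, 0.2004]
tcp_rot: [[1.0, -0.015, 0.004], [-0.015, -1.0, 0.002], [0.004, -0.003, -1.0]]
force: [-0.4, 0.0, 0.6]
opening: 0.644
grasp_force: 0.0
```

```bash
python3 - <<'E'
from rig import bot, imaging, finder
from h import *
c=imaging.capture('wrist'); cv2.imwrite('pics/w0.png',c['frame'][:,:,::-1])
for d in finder.outline_of('wrist','bar240'):
    m=d['pixels']; i=np.argwhere(m)
    print(d['confidence'],m.sum(),i.min(0),i.max(0),unproj(c,[i.mean(0)[::-1]],.023))
    if m.sum()>3000: print(fitbar([(c,m)],.24,[.545,.031,-.02]))
E
python3 go.py .545 .0314 .1 -1.2
```

```text
0.94 3721 [122 146] [238 212] [[0.54841332 0.11670777 0.023     ]]
(array([ 0.545,  0.031, -0.02 ]), np.float64(0.0))
0.93 5506 [73  0] [225  59] [[0.57891449 0.29025299 0.023     ]]
(array([ 0.545,  0.031, -0.02 ]), np.float64(0.0))
0.75 5999 [ 64 238] [252 273] [[0.57045962 0.02880671 0.023     ]]
(array([ 0.54528321,  0.02923413, -0.02519526]), np.float64(0.8917114795727836))
t 3.02 pos [0.541  0.0249 0.2002] yaw -0.99 tilt [-0.0001 -0.0004] j [-9. 27. 96. -0. 57. 82.] F [-0.7 -0.5  0.1] op 0.0559 g 0.0
MOVE [ 0.0038 -0.0066  0.1002] wz 0.21
```

View pics/w0.png

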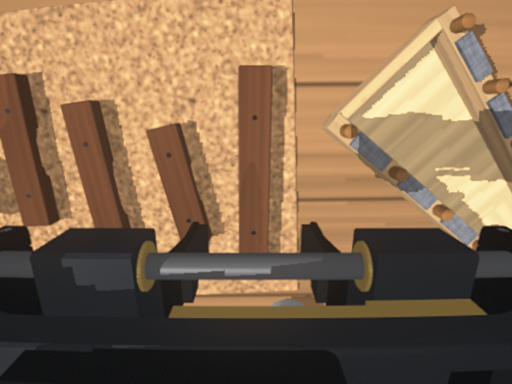

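Wrist view: bar240 lies between the open fingers. Its far end is at (255,66) and its dots are at (254,118) and (253,233). I'll check the bar's centre from the dots.

```bash
python3 - <<'E'
from rig import imaging
from h import *
c=imaging.capture('wrist')
p=unproj(c,[(254,117.5),(253.5,232.5),(255,66)],.023); print(p, p[:2].mean(0), p[0]-p[1])
E
python3 go.py .545 .0310 .1 -1.2
```

```text
[[0.60826532 0.02327423 0.023     ]
 [0.47520634 0.02617125 0.023     ]
 [0.65997179 0.0213504  0.023     ]] [0.54173583 0.02472274 0.023     ] [ 0.13305898 -0.00289702  0.        ]
t 3.07 pos [0.5405 0.0236 0.2002] yaw -1.12 tilt [-0.0006 -0.0004] j [-9. 27. 97. -0. 57. 82.] F [-0.5  0.6  0.2] op 0.0565 g 0.0
MOVE [ 0.0043 -0.0075  0.1002] wz 0.08
```

Call:
play_rows --motion '[[[0,0,0,0,0,0],[0,0,0,0,0,0],[0,0,0,0,0,0]]]'

```text
time_s: 3.32
position: [0.5404, 0.0218, 0.2004]
tcp_rot: [[1.0, -0.024, -0.0], [-0.024, -1.0, -0.0], [-0.0, 0.0, -1.0]]
force: [-0.4, -1.7, 0.4]
opening: 0.642
grasp_force: 0.0
```

```bash
python3 - <<'E'
from rig import imaging,bot
from h import *
import cv2
for k in range(4):
    c=imaging.capture('wrist'); s=bot.read_state(); f=c['frame']
    print(s['position'].round(4), (-np.array(c['R']).T@c['t']).round(4), unproj(c,[(254,117.5),(253.5,232.5)],.023).mean(0).round(4))
cv2.imwrite('pics/w1.png',f[60:260,230:290,::-1].repeat(3,0).repeat(3,1))
r=f[150].astype(int).sum(1); print(r[225:290])
E
python3 go.py .545 .0310 .1 -1.2
```

```text
[0.5405 0.022  0.2005] [0.6127 0.0196 0.3445] [0.5411 0.0217 0.023 ]
[0.5406 0.0221 0.2005] [0.6127 0.0197 0.3445] [0.5412 0.0218 0.023 ]
[0.5406 0.0223 0.2005] [0.6128 0.0199 0.3445] [0.5413 0.022  0.023 ]
[0.5407 0.0225 0.2004] [0.6128 0.0201 0.3445] [0.5413 0.0222 0.023 ]
[475 490 505 531 546 502 370 276 260 258 252 255 260 261 266 267 270 271
 266 269 268 266 268 276 278 277 274 264 258 263 268 273 282 288 288 290
 265 241 264 309 318 321 323 322 318 310 309 304 307 307 310 340 428 503
 506 520 546 562 562 551 539 531 518 431 312]
t 3.52 pos [0.5407 0.0225 0.2004] yaw -1.3 tilt [ 0.0001 -0.    ] j [-9. 27. 97.  0. 57. 82.] F [-0.6 -0.2 -0.4] op 0.0556 g 0.0
MOVE [ 0.0041 -0.0086  0.1004] wz -0.1
```

View pics/w1.png

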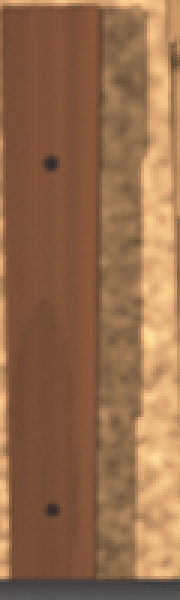

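The crop shows the dots at image (247,114) and (247,230). The bar shifted left in the picture because the arm was still settling, so the readings are true. I'll recompute and take the bar positions from here.

```bash
python3 - <<'E'
from rig import imaging,bot
from h import *
c=imaging.capture('wrist'); f=c['frame']
# dots by dark blobs
g=f.astype(int).sum(2)
def dots(c):
    g=c['frame'].max(2).astype(np.uint8); bh=cv2.morphologyEx(g,cv2.MORPH_BLACKHAT,np.ones((9,9),np.uint8))
    n,l,s,ce=cv2.connectedComponentsWithStats((bh>25).astype(np.uint8))
    return [ce[k] for k in range(1,n) if 5<s[k,4]<40 and ce[k][1]<235 and ce[k][0]<300]
for d in dots(c): print(np.round(d,1), unproj(c,[d],.023)[0].round(4))
E
python3 go.py .543 .0305 .1 -1.2
```

```text
[69.7  0.6] [0.7278 0.2024 0.023 ]
[245.    0.4] [0.7209 0.0268 0.023 ]
[262.1   0.3] [0.7206 0.01   0.023 ]
[268.2   2. ] [0.7189 0.004  0.023 ]
[78.6  4.3] [0.7239 0.1937 0.023 ]
[109.4   3.3] [0.7232 0.162  0.023 ]
[149.7   8. ] [0.7171 0.1219 0.023 ]
[41.8 10.2] [0.7208 0.233  0.023 ]
[158.5   6.5] [0.7181 0.1129 0.023 ]
[50.6 11.4] [0.7191 0.2239 0.023 ]
[83.4 11.2] [0.7173 0.1896 0.023 ]
[172.8  10.4] [0.7141 0.0989 0.023 ]
[247.6   8.6] [0.7134 0.0245 0.023 ]
[21.9  9.6] [0.7227 0.254  0.023 ]
[88.8  9.4] [0.7188 0.1839 0.023 ]
[104.8   9. ] [0.7183 0.1674 0.023 ]
[219.9  12.1] [0.711  0.0521 0.023 ]
[37.  11.5] [0.7199 0.2383 0.023 ]
[72.1 10.9] [0.7183 0.2013 0.023 ]
[120.9  12.4] [0.7144 0.1514 0.023 ]
[182.  13.] [0.7114 0.0899 0.023 ]
[99.1 12.9] [0.715  0.1737 0.023 ]
[229.6  16. ] [0.7072 0.0426 0.023 ]
[105.6  15.6] [0.7122 0.1674 0.023 ]
[245.8  18.2] [0.7048 0.0266 0.023 ]
[103.3  22.7] [0.7058 0.1706 0.023 ]
[238.2  21.2] [0.7022 0.0342 0.023 ]
[ 3.4 23.2] [0.7113 0.2767 0.023 ]
[86.1 22.5] [0.7068 0.1885 0.023 ]
[97.3 23.7] [0.7052 0.1769 0.023 ]
[119.9  22.7] [0.7
[... 7504 characters left out ...]
2759 0.023 ]
[129.7 222.5] [0.4907 0.1715 0.023 ]
[ 21.  225.4] [0.4892 0.308  0.023 ]
[ 54.5 226.7] [0.4869 0.2655 0.023 ]
[ 64.3 225.5] [0.4882 0.2528 0.023 ]
[270.  225.7] [0.483  0.0044 0.023 ]
[  5.2 227.2] [0.4871 0.3293 0.023 ]
[ 48.2 230.3] [0.4823 0.2746 0.023 ]
[ 38.6 231.6] [0.4807 0.2873 0.023 ]
[161.3 230.8] [0.4793 0.1346 0.023 ]
[209.7 230.5] [0.4785 0.0764 0.023 ]
[219.  229.8] [0.4792 0.0653 0.023 ]
[229.8 234.5] [0.4729 0.0526 0.023 ]
[247.  229.5] [0.4788 0.0318 0.023 ]
[280.  232.5] [ 0.4741 -0.0075  0.023 ]
t 3.57 pos [0.5407 0.0227 0.2004] yaw -1.28 tilt [0.0001 0.    ] j [-9. 27. 97.  0. 57. 82.] F [-0.3  0.  -0.1] op 0.056 g 0.0
MOVE [ 0.0021 -0.0078  0.1004] wz -0.08
```

Converted, 0.176 m / 0.75 = 0.2347, 0.17 m / 0.75 = 0.2267.

Call:
play_rows --motion '[[[0.0053,-0.0107,0.0267,0,0,0],[0.0053,-0.0107,0.0733,0,0,0],[0.0053,-0.0107,0.12,0,0,0],[0.0053,-0.0107,0.16,0,0,0],[0.0053,-0.0107,0.1933,0,0,0],[0.0053,-0.0107,0.2133,0,0,0],[0.0053,-0.0107,0.2267,0,0,0],[0.0053,-0.0107,0.2347,0,0,0]]]'

```text
time_s: 4.23
position: [0.5446, 0.0311, 0.023]
tcp_rot: [[1.0, -0.022, -0.002], [-0.022, -1.0, 0.0], [-0.002, -0.0, -1.0]]
force: [0.1, -0.8, -0.4]
opening: 0.643
grasp_force: 0.0
```

```bash
python3 go.py .545 .0305 .023 -1.4
```

```text
t 4.23 pos [0.5446 0.0311 0.023 ] yaw -1.23 tilt [-0.0016  0.0002] j [ -8.  44. 102.  -0.  35.  83.] F [ 0.1 -0.8 -0.4] op 0.0559 g 0.0
MOVE [0.0005 0.0006 0.    ] wz 0.17
```

Close on it, then lift.

Call:
play_rows --motion '[[[0,0,0,0,0,0],[0,0,0,0,0,0],[0,0,0,0,0,0],[0,0,0,0,0,0],[0,0,0,0,0,0],[0,0,0,0,0,0]]]' --fingers 0.02

```text
time_s: 4.73
position: [0.5458, 0.0311, 0.0254]
tcp_rot: [[1.0, -0.021, 0.002], [-0.021, -1.0, -0.0], [0.002, 0.0, -1.0]]
force: [-0.2, -0.0, 5.4]
opening: 0.409
grasp_force: 30.0
```

Converted, -0.12 m / 0.75 = -0.16, -0.115 m / 0.75 = -0.1533.

Call:
play_rows --motion '[[[0,0,-0.0133,0,0,0],[0,0,-0.04,0,0,0],[0,0,-0.0733,0,0,0],[0,0,-0.1067,0,0,0],[0,0,-0.1333,0,0,0],[0,0,-0.1533,0,0,0],[0,0,-0.16,0,0,0],[0,0,-0.16,0,0,0]]]'

```text
time_s: 5.4
position: [0.5456, 0.0312, 0.146]
tcp_rot: [[1.0, -0.021, 0.003], [-0.021, -1.0, -0.0], [0.003, 0.0, -1.0]]
force: [1.2, -0.2, -1.1]
opening: 0.409
grasp_force: 30.0
```

```bash
python3 go.py .6227 -.1408 .143 -46
```

```text
t 5.4 pos [0.5456 0.0312 0.146 ] yaw -1.21 tilt [ 0.0031 -0.0004] j [-8. 32. 99.  0. 50. 83.] F [ 1.2 -0.2 -1.1] op 0.0355 g 29.994455873966217
MOVE [0.0808 0.1703 0.003 ] wz 44.79
```

Converted, 0.17 m / 0.75 = 0.2267, 0.06 m / 0.75 = 0.08, 44.8 degrees / 90 = 0.4978.

Call:
play_rows --motion '[[[0.008,0.016,0,0,0,0.0389],[0.024,0.0493,0,0,0,0.1056],[0.0427,0.0893,0,0,0,0.1833],[0.0613,0.1307,0,0,0,0.2611],[0.08,0.1693,0,0,0,0.3389],[0.0947,0.2,0,0,0,0.4167],[0.104,0.22,0,0,0,0.4722],[0.108,0.2267,0,0,0,0.4978]]]'

```text
time_s: 6.07
position: [0.6227, -0.1436, 0.1425]
tcp_rot: [[0.69, -0.724, -0.001], [-0.724, -0.69, -0.0], [-0.0, 0.001, -1.0]]
force: [-0.4, -0.5, -1.1]
opening: 0.41
grasp_force: 30.0
```

Call:
play_rows --motion '[[[0,0,0,0,0,0],[0,0,0,0,0,0],[0,0,0,0,0,0]]]'

```text
time_s: 6.32
position: [0.621, -0.1394, 0.1431]
tcp_rot: [[0.695, -0.719, -0.003], [-0.719, -0.695, 0.001], [-0.003, 0.001, -1.0]]
force: [-0.6, -0.4, -2.0]
opening: 0.411
grasp_force: 30.0
```

```bash
python3 - <<'E'
from rig import imaging
import cv2
c=imaging.capture('wrist'); cv2.imwrite('pics/w2.png',c['frame'][:,:,::-1])
E
python3 go.py .6227 -.1408 .0675 -46
```

```text
t 6.37 pos [ 0.6213 -0.1393  0.1434] yaw -45.93 tilt [-0.0024  0.0012] j [-23.  38.  85.   0.  57. 113.] F [-0.1  0.7 -1.3] op 0.0356 g 29.994492530822754
MOVE [0.0021 0.     0.0759] wz 0.07
```

View pics/w2.png

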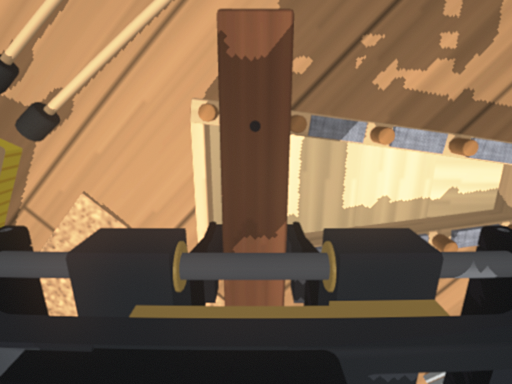

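The bar is held square over place 1, with its dot at (255,126). The right rail's pegs show at (207,112), (381,134) and (462,146). I'll use these to check the frame pose.

```bash
python3 - <<'E'
from rig import imaging
from h import *
c=imaging.capture('wrist')
print(unproj(c,[(207,111),(381,133),(461,145)],.06)[:,:2].round(4))
a=np.radians(-45.95);R=np.array([[np.cos(a),-np.sin(a)],[np.sin(a),np.cos(a)]])
print(np.array([[.0709,.14],[.0533,0],[.0445,-.07]])@R.T+[.5473,-.2138])
print(unproj(c,[(255,126)],.1431-.0024)[0], np.array([.6213,-.1393])+R@[.0665,0])
E
python3 go.py .6227 -.1408 .0675 -46
```

```text
[[ 0.6974 -0.1687]
 [ 0.5899 -0.2505]
 [ 0.5364 -0.2901]]
[[ 0.69721843 -0.16741817]
 [ 0.58435874 -0.25210849]
 [ 0.52792889 -0.29445364]]
[ 0.66633936 -0.18839792  0.1407    ] [ 0.66753651 -0.18709577]
t 6.42 pos [ 0.6215 -0.1392  0.1438] yaw -45.92 tilt [-0.0017  0.0009] j [-23.  38.  85.   0.  57. 113.] F [ 0.2  0.2 -2.3] op 0.0358 g 29.994415640830994
MOVE [0.002  0.0002 0.0763] wz 0.08
```

Converted, 0.07 m / 0.75 = 0.0933, 0.067 m / 0.75 = 0.0893.

Call:
play_rows --motion '[[[0.0027,0,0.0133,0,0,0],[0.0027,0,0.0333,0,0,0],[0.0027,0,0.0533,0,0,0],[0.0027,0,0.0707,0,0,0],[0.0027,0,0.0827,0,0,0],[0.0027,0,0.0893,0,0,0],[0.0027,0,0.0933,0,0,0],[0.0027,0,0.0933,0,0,0]]]'

```text
time_s: 7.08
position: [0.6235, -0.1418, 0.0737]
tcp_rot: [[0.695, -0.719, -0.001], [-0.719, -0.695, 0.0], [-0.001, 0.0, -1.0]]
force: [-1.0, 0.5, -1.8]
opening: 0.409
grasp_force: 30.0
```

```bash
python3 go.py .6227 -.1408 .0675 -46
```

```text
t 7.08 pos [ 0.6235 -0.1418  0.0737] yaw -46.01 tilt [-0.0007  0.0003] j [-23.  43.  87.   0.  50. 113.] F [-1.   0.5 -1.8] op 0.0356 g 29.994431734085083
MOVE [-0.0013 -0.0001  0.0062] wz -0.01
```

Converted, 0.007 m / 0.75 = 0.0093, 0.006 m / 0.75 = 0.008.

Call:
play_rows --motion '[[[0,0,0.0027,0,0,0],[0,0,0.0053,0,0,0],[0,0,0.008,0,0,0],[0,0,0.0093,0,0,0],[0,0,0.0093,0,0,0]]]'

```text
time_s: 7.5
position: [0.6239, -0.142, 0.0676]
tcp_rot: [[0.694, -0.72, 0.0], [-0.72, -0.694, -0.0], [0.0, -0.0, -1.0]]
force: [-0.4, 0.6, -1.2]
opening: 0.409
grasp_force: 30.0
```

Still no contact (baseline about -1.3 N). Lower a little more.

Converted, 0.002 m / 0.75 = 0.0027, 0.001 m / 0.75 = 0.0013.

Call:
play_rows --motion '[[[0,0,0.0013,0,0,0],[0,0,0.0027,0,0,0],[0,0,0.0027,0,0,0],[0,0,0.0027,0,0,0]]]'

```text
time_s: 7.83
position: [0.6239, -0.142, 0.0675]
tcp_rot: [[0.695, -0.719, 0.001], [-0.719, -0.695, -0.001], [0.001, -0.0, -1.0]]
force: [-2.2, 0.9, 9.0]
opening: 0.41
grasp_force: 30.0
```

Contact at 9 N, at the predicted height. Release and rise.

Call:
play_rows --motion '[[[0,0,-0.0013,0,0,0],[0,0,-0.0013,0,0,0],[0,0,-0.0013,0,0,0],[0,0,-0.0013,0,0,0],[0,0,-0.0013,0,0,0]]]' --fingers 0.054

```text
time_s: 8.25
position: [0.6236, -0.1419, 0.066]
tcp_rot: [[0.694, -0.72, -0.0], [-0.72, -0.694, 0.0], [-0.0, 0.0, -1.0]]
force: [-0.0, 1.3, 0.8]
opening: 0.609
grasp_force: 0.0
```

Converted, -0.11 m / 0.75 = -0.1467, -0.095 m / 0.75 = -0.1267.

Call:
play_rows --motion '[[[0,0,-0.0107,0,0,0],[0,0,-0.0333,0,0,0],[0,0,-0.06,0,0,0],[0,0,-0.0933,0,0,0],[0,0,-0.1267,0,0,0],[0,0,-0.1467,0,0,0],[0,0,-0.1467,0,0,0],[0,0,-0.1467,0,0,0]]]'

```text
time_s: 8.92
position: [0.6241, -0.1421, 0.1774]
tcp_rot: [[0.694, -0.72, 0.002], [-0.72, -0.694, -0.001], [0.002, -0.001, -1.0]]
force: [-0.4, -0.5, -0.3]
opening: 0.618
grasp_force: 0.0
```

```bash
python3 - <<'E'
from rig import imaging,finder
from h import *
c=imaging.capture('wrist'); cv2.imwrite('pics/w3.png',c['frame'][:,:,::-1])
E
python3 go.py .535 .1178 .15 9.7
```

```text
t 8.97 pos [ 0.6232 -0.1417  0.176 ] yaw -46.02 tilt [-0.0007  0.0003] j [-23.  35.  83.  -0.  61. 113.] F [-0.   0.5 -0.5] op 0.0544 g 0.0
MOVE [-0.248  -0.1167  0.026 ] wz -55.72
```

View pics/w3.png

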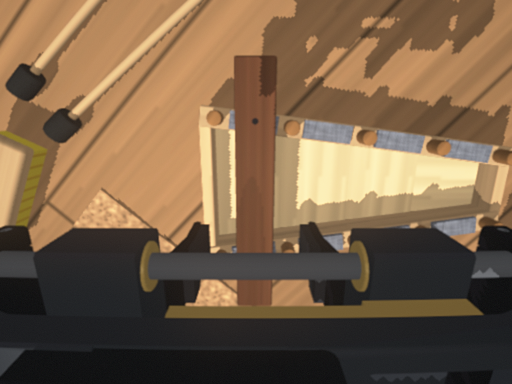

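Bar240 sits on the felts, centred between the pegs at (214,117) and (292,128), with its dot at (255,121) over the rail line. Next is bar144.

Converted, -0.248 m / 0.75 = -0.3307, -0.01 m / 0.75 = -0.0133, -54 degrees / 90 = -0.6.

Call:
play_rows --motion '[[[-0.0267,-0.0133,0,0,0,-0.0667],[-0.0733,-0.0347,0.0067,0,0,-0.1444],[-0.12,-0.056,0.0133,0,0,-0.2222],[-0.1667,-0.0787,0.02,0,0,-0.3],[-0.2133,-0.1,0.0267,0,0,-0.3778],[-0.26,-0.1227,0.0347,0,0,-0.4556],[-0.3,-0.1413,0.0347,0,0,-0.5333],[-0.3307,-0.156,0.0347,0,0,-0.6]]]'

```text
time_s: 9.63
position: [0.5322, 0.1202, 0.148]
tcp_rot: [[0.989, 0.146, -0.006], [0.146, -0.989, 0.0], [-0.006, -0.001, -1.0]]
force: [-0.2, 0.3, -0.5]
opening: 0.618
grasp_force: 0.0
```

Converted, -1.7 degrees / 90 = -0.0189.

Call:
play_rows --motion '[[[0,0,0,0,0,-0.0189],[0,0,0,0,0,-0.0189],[0,0,0,0,0,-0.0189],[0,0,0,0,0,-0.0189]]]'

```text
time_s: 9.97
position: [0.5356, 0.1172, 0.1495]
tcp_rot: [[0.986, 0.167, -0.001], [0.167, -0.986, -0.0], [-0.001, -0.0, -1.0]]
force: [-0.2, 0.4, 0.5]
opening: 0.62
grasp_force: 0.0
```

```bash
cat > dots.py <<'E'
import sys
from rig import imaging,bot
from h import *
x,y,a,D=map(float,sys.argv[1:5]); z=float(sys.argv[5]) if len(sys.argv)>5 else .023; a=np.radians(a)
c=imaging.capture('wrist'); g=cv2.GaussianBlur(c['frame'].max(2),(3,3),0); bh=cv2.morphologyEx(g,cv2.MORPH_BLACKHAT,np.ones((11,11),np.uint8)).astype(float)
W=[]
for s in(1,-1):
    q=proj(c,[[x+s*D/2*np.cos(a),y+s*D/2*np.sin(a),z]])[0]; u,v=np.round(q).astype(int)
    p=bh.copy(); m=np.zeros_like(p); cv2.circle(m,(int(u),int(v)),14,1,-1); p*=m
    k=np.unravel_index(p.argmax(),p.shape); w=unproj(c,[k[::-1]],z)[0,:2]; W.append(w)
    print('pred',q.round(0),'found',k[::-1],'str',p.max(),'val',g[k],w.round(4))
d=W[0]-W[1]; print('mid',((W[0]+W[1])/2).round(4),'sep',np.hypot(*d).round(4),'yaw',np.degrees(np.arctan2(d[1],d[0])).round(2))
E
python3 dots.py .535 .1178 10 .080; python3 go.py .535 .1178 .024 10
```

```text
pred [253. 149.] found (np.int64(252), np.int64(150)) str 68.0 val 56 [0.5732 0.1253]
pred [253. 229.] found (np.int64(256), np.int64(230)) str 69.0 val 50 [0.4949 0.1081]
mid [0.5341 0.1167] sep 0.0801 yaw 12.35
t 10.02 pos [0.5358 0.117  0.1497] yaw 9.57 tilt [-0.001  -0.0001] j [ 1. 32. 98. -0. 51. 81.] F [ 0.3 -0.2 -0.4] op 0.0539 g 0.0
MOVE [-0.0006 -0.0009  0.1257] wz -0.43
```

Converted, 0.125 m / 0.75 = 0.1667, 0.118 m / 0.75 = 0.1573, -2 degrees / 90 = -0.0222.

Call:
play_rows --motion '[[[-0.0027,0,0.0133,0,0,-0.0222],[-0.0027,0,0.0467,0,0,-0.0222],[-0.0027,0,0.08,0,0,-0.0222],[-0.0027,0,0.1133,0,0,-0.0222],[-0.0027,0,0.14,0,0,-0.0222],[-0.0027,0,0.1573,0,0,-0.0222],[-0.0027,0,0.1667,0,0,-0.0222],[-0.0027,0,0.1667,0,0,-0.0222]]]'

```text
time_s: 10.68
position: [0.533, 0.1166, 0.0237]
tcp_rot: [[0.98, 0.201, -0.003], [0.201, -0.98, -0.0], [-0.003, -0.001, -1.0]]
force: [-0.3, -0.5, 0.5]
opening: 0.624
grasp_force: 0.0
```

Call:
play_rows --motion '[[[0,0,0,0,0,0],[0,0,0,0,0,0],[0,0,0,0,0,0],[0,0,0,0,0,0],[0,0,0,0,0,0],[0,0,0,0,0,0]]]' --fingers 0.02

```text
time_s: 11.18
position: [0.5344, 0.1174, 0.0263]
tcp_rot: [[0.979, 0.203, 0.002], [0.203, -0.979, -0.0], [0.002, 0.001, -1.0]]
force: [0.0, -0.5, 5.2]
opening: 0.407
grasp_force: 30.0
```

Call:
play_rows --motion '[[[0,0,-0.0133,0,0,0],[0,0,-0.04,0,0,0],[0,0,-0.0733,0,0,0],[0,0,-0.1067,0,0,0],[0,0,-0.1333,0,0,0],[0,0,-0.1533,0,0,0],[0,0,-0.16,0,0,0],[0,0,-0.16,0,0,0]]]'

```text
time_s: 11.85
position: [0.5344, 0.1176, 0.147]
tcp_rot: [[0.979, 0.203, 0.003], [0.203, -0.979, 0.0], [0.003, 0.0, -1.0]]
force: [0.3, -0.1, 0.0]
opening: 0.408
grasp_force: 30.0
```

```bash
python3 go.py .4718 -.2868 .145 -46
```

```text
t 11.85 pos [0.5344 0.1176 0.147 ] yaw 11.68 tilt [0.0032 0.0002] j [ 1. 32. 98.  0. 50. 79.] F [ 0.3 -0.1  0. ] op 0.0355 g 29.98966544866562
MOVE [-0.1432  0.3834  0.002 ] wz 57.68
```

Converted, 0.242 m / 0.75 = 0.3227, 0.209 m / 0.75 = 0.2787, 38 degrees / 90 = 0.4222.

Call:
play_rows --motion '[[[-0.008,0.02,0,0,0,0.0333],[-0.0213,0.0587,0,0,0,0.0889],[-0.0387,0.1027,0,0,0,0.1444],[-0.0547,0.1467,0,0,0,0.2],[-0.0707,0.1907,0,0,0,0.2556],[-0.088,0.2347,0,0,0,0.3111],[-0.104,0.2787,0,0,0,0.3667],[-0.12,0.3227,0,0,0,0.4222]]]'

```text
time_s: 12.52
position: [0.4931, -0.1388, 0.144]
tcp_rot: [[0.894, -0.447, -0.003], [-0.447, -0.894, 0.002], [-0.003, -0.0, -1.0]]
force: [-0.1, -0.1, -0.6]
opening: 0.408
grasp_force: 30.0
```

```bash
python3 go.py .4718 -.2868 .145 -46
```

```text
t 12.52 pos [ 0.4931 -0.1388  0.144 ] yaw -26.57 tilt [-0.0027  0.0016] j [-28.  30. 103.   0.  47.  88.] F [-0.1 -0.1 -0.6] op 0.0355 g 29.986493289470673
MOVE [ 0.0472  0.1419 -0.001 ] wz 19.43
```

Converted, 0.142 m / 0.75 = 0.1893, 0.14 m / 0.75 = 0.1867, 19.4 degrees / 90 = 0.2156.

Call:
play_rows --motion '[[[0.016,0.048,0,0,0,0.0611],[0.0307,0.0933,0,0,0,0.1167],[0.0453,0.136,0,0,0,0.1611],[0.056,0.1693,0,0,0,0.1944],[0.0627,0.1867,0,0,0,0.2156],[0.0627,0.1893,0,0,0,0.2156],[0.0627,0.1893,0,0,0,0.2156],[0.0627,0.1893,0,0,0,0.2156]]]'

```text
time_s: 13.18
position: [0.4731, -0.2838, 0.1446]
tcp_rot: [[0.699, -0.715, -0.002], [-0.715, -0.699, 0.003], [-0.003, -0.0, -1.0]]
force: [-0.7, 0.9, -0.9]
opening: 0.409
grasp_force: 30.0
```

Call:
play_rows --motion '[[[0,0,0,0,0,0],[0,0,0,0,0,0],[0,0,0,0,0,0]]]'

```text
time_s: 13.43
position: [0.4739, -0.2844, 0.1454]
tcp_rot: [[0.7, -0.714, -0.0], [-0.714, -0.7, 0.0], [-0.001, -0.0, -1.0]]
force: [-0.7, -0.6, -1.0]
opening: 0.41
grasp_force: 30.0
```

```bash
python3 - <<'E'
from rig import imaging,finder
from h import *
c=imaging.capture('wrist'); cv2.imwrite('pics/w4.png',c['frame'][:,:,::-1])
E
python3 go.py .4718 -.2868 .075 -46
```

```text
t 13.48 pos [ 0.474  -0.2848  0.1454] yaw -45.62 tilt [-0.0001  0.0002] j [-43.  32.  98.   0.  50.  93.] F [ 0.4  0.6 -0.6] op 0.0353 g 29.989620745182037
MOVE [-0.0001  0.003   0.0704] wz 0.38
```

View pics/w4.png

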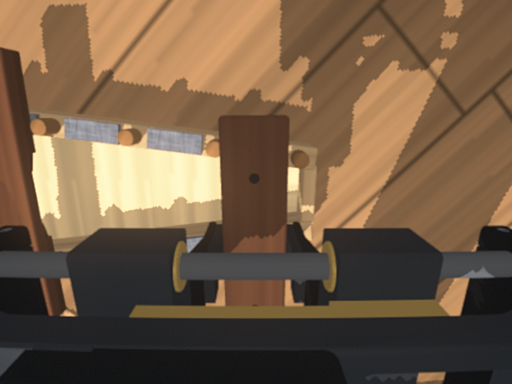

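Wrist view: bar144 is over place 4. The pegs at (213,148) and (299,159) have their midpoint at 256, against the tool centre line at 255, so a small shift towards the narrow end is enough.

Converted, 0.07 m / 0.75 = 0.0933, 0.068 m / 0.75 = 0.0907, 0.4 degrees / 90 = 0.0044.

Call:
play_rows --motion '[[[0,0.0027,0.0133,0,0,0.0044],[0,0.0027,0.0333,0,0,0.0044],[0,0.0027,0.0533,0,0,0.0044],[0,0.0027,0.0707,0,0,0.0044],[0,0.0027,0.0827,0,0,0.0044],[0,0.0027,0.0907,0,0,0.0044],[0,0.0027,0.0933,0,0,0.0044],[0,0.0027,0.0933,0,0,0.0044]]]'

```text
time_s: 14.15
position: [0.4722, -0.2872, 0.0748]
tcp_rot: [[0.693, -0.721, -0.001], [-0.721, -0.693, 0.001], [-0.001, 0.0, -1.0]]
force: [-0.1, 0.3, -0.9]
opening: 0.408
grasp_force: 30.0
```

Converted, 0.007 m / 0.75 = 0.0093, 0.006 m / 0.75 = 0.008.

Call:
play_rows --motion '[[[0,0,0.0027,0,0,0],[0,0,0.0053,0,0,0],[0,0,0.008,0,0,0],[0,0,0.0093,0,0,0],[0,0,0.0093,0,0,0],[0,0,0.0093,0,0,0]]]'

```text
time_s: 14.65
position: [0.4724, -0.2873, 0.0684]
tcp_rot: [[0.693, -0.721, 0.0], [-0.721, -0.693, -0.0], [0.0, -0.0, -1.0]]
force: [0.1, -0.8, -0.6]
opening: 0.407
grasp_force: 30.0
```

Converted, 0.002 m / 0.75 = 0.0027, 0.001 m / 0.75 = 0.0013.

Call:
play_rows --motion '[[[0,0,0.0013,0,0,0],[0,0,0.0027,0,0,0],[0,0,0.0027,0,0,0],[0,0,0.0027,0,0,0]]]'

```text
time_s: 14.98
position: [0.4724, -0.2874, 0.0683]
tcp_rot: [[0.693, -0.721, 0.001], [-0.721, -0.693, -0.001], [0.001, 0.0, -1.0]]
force: [-2.1, 2.5, 13.0]
opening: 0.412
grasp_force: 30.0
```

Contact. Release, rise, and check.

Converted, -0.0015 m / 0.75 = -0.002.

Call:
play_rows --motion '[[[0,0,-0.002,0,0,0],[0,0,-0.002,0,0,0],[0,0,-0.002,0,0,0],[0,0,-0.002,0,0,0],[0,0,-0.002,0,0,0]]]' --fingers 0.054

```text
time_s: 15.4
position: [0.4722, -0.2872, 0.0675]
tcp_rot: [[0.693, -0.721, -0.0], [-0.721, -0.693, 0.0], [-0.001, 0.0, -1.0]]
force: [0.0, 0.5, 0.2]
opening: 0.608
grasp_force: 0.0
```

Converted, -0.11 m / 0.75 = -0.1467, -0.095 m / 0.75 = -0.1267.

Call:
play_rows --motion '[[[0,0,-0.0107,0,0,0],[0,0,-0.0333,0,0,0],[0,0,-0.06,0,0,0],[0,0,-0.0933,0,0,0],[0,0,-0.1267,0,0,0],[0,0,-0.1467,0,0,0],[0,0,-0.1467,0,0,0],[0,0,-0.1467,0,0,0]]]'

```text
time_s: 16.07
position: [0.4726, -0.2875, 0.1788]
tcp_rot: [[0.693, -0.721, 0.002], [-0.721, -0.693, -0.002], [0.002, -0.0, -1.0]]
force: [0.7, 0.3, -0.9]
opening: 0.617
grasp_force: 0.0
```

```bash
python3 - <<'E'
from rig import imaging,finder
from h import *
c=imaging.capture('wrist'); cv2.imwrite('pics/w5.png',c['frame'][:,:,::-1])
E
python3 dots.py .4718 -.2868 -46 .080 .065
python3 go.py .5293 .2133 .15 6.3
```

```text
pred [252. 152.] found (np.int64(254), np.int64(150)) str 74.0 val 57 [ 0.4996 -0.3175]
pred [253. 235.] found (np.int64(254), np.int64(234)) str 73.0 val 54 [ 0.4441 -0.2598]
mid [ 0.4718 -0.2887] sep 0.0801 yaw -46.13
t 16.17 pos [ 0.4716 -0.2866  0.1769] yaw -46.12 tilt [-0.0016  0.0015] j [-43.  29.  96.  -0.  55.  93.] F [-1.   0.2 -0.5] op 0.0536 g 0.0
MOVE [-0.3203 -0.3881  0.0269] wz -52.42
```

View pics/w5.png

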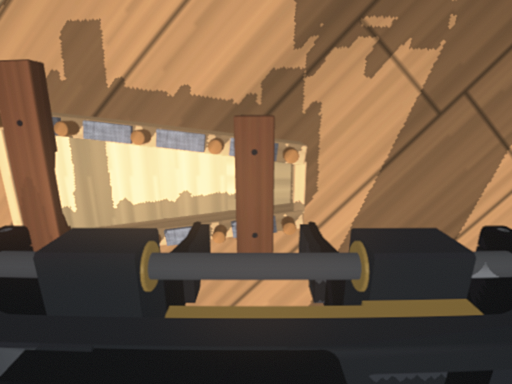

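Bar144 is well placed: dots at (254,150) and (254,234), centred between the pegs at 215 and 290. Next is bar208.

Converted, -0.218 m / 0.75 = -0.2907, -0.187 m / 0.75 = -0.2493, -30 degrees / 90 = -0.3333.

Call:
play_rows --motion '[[[-0.016,-0.02,0,0,0,-0.0222],[-0.0427,-0.052,0,0,0,-0.0667],[-0.0733,-0.0893,0,0,0,-0.1111],[-0.1067,-0.1293,0,0,0,-0.1556],[-0.14,-0.1693,0,0,0,-0.2],[-0.1733,-0.2093,0,0,0,-0.2444],[-0.2067,-0.2493,0,0,0,-0.2889],[-0.24,-0.2907,0,0,0,-0.3333]]]'

```text
time_s: 16.83
position: [0.5034, -0.0045, 0.1763]
tcp_rot: [[0.961, -0.275, -0.004], [-0.275, -0.961, 0.001], [-0.004, 0.0, -1.0]]
force: [1.2, -0.2, 0.3]
opening: 0.619
grasp_force: 0.0
```

```bash
python3 go.py .5293 .2133 .15 6.3
```

```text
t 16.83 pos [ 0.5034 -0.0045  0.1763] yaw -15.96 tilt [-0.0036  0.0008] j [-13.  26. 103.  -0.  51.  93.] F [ 1.2 -0.2  0.3] op 0.0539 g 0.0
MOVE [-0.035  -0.2165  0.0263] wz -22.26
```

Converted, -0.216 m / 0.75 = -0.288, -0.035 m / 0.75 = -0.0467, -22.3 degrees / 90 = -0.2478.

Call:
play_rows --motion '[[[-0.0067,-0.0467,0.008,0,0,-0.0444],[-0.0147,-0.0933,0.016,0,0,-0.1],[-0.0227,-0.1413,0.024,0,0,-0.1556],[-0.0307,-0.1893,0.032,0,0,-0.2],[-0.0387,-0.2347,0.0347,0,0,-0.2333],[-0.044,-0.2693,0.0347,0,0,-0.2478],[-0.0467,-0.288,0.0347,0,0,-0.2478],[-0.0467,-0.288,0.0347,0,0,-0.2478]]]'

```text
time_s: 17.5
position: [0.5306, 0.2133, 0.1505]
tcp_rot: [[0.994, 0.111, -0.001], [0.111, -0.994, 0.0], [-0.001, -0.0, -1.0]]
force: [0.1, 0.0, -0.5]
opening: 0.62
grasp_force: 0.0
```

Call:
play_rows --motion '[[[0,0,0,0,0,0],[0,0,0,0,0,0],[0,0,0,0,0,0],[0,0,0,0,0,0]]]'

```text
time_s: 17.83
position: [0.531, 0.2093, 0.1518]
tcp_rot: [[0.994, 0.105, -0.0], [0.105, -0.994, -0.0], [-0.001, 0.0, -1.0]]
force: [-0.1, -0.1, -0.5]
opening: 0.618
grasp_force: 0.0
```

```bash
python3 dots.py .5293 .2133 6.3 .116;  python3 go.py .5293 .2133 .024 6.3
```

```text
pred [249. 130.] found (np.int64(251), np.int64(130)) str 72.0 val 52 [0.5871 0.2178]
pred [250. 245.] found (np.int64(252), np.int64(245)) str 68.0 val 51 [0.4721 0.2049]
mid [0.5296 0.2113] sep 0.1158 yaw 6.39
t 17.88 pos [0.5311 0.2095 0.1519] yaw 6.06 tilt [-0.0003 -0.0002] j [10. 33. 95. -0. 53. 94.] F [ 0.2  0.7 -1.3] op 0.0542 g 0.0
MOVE [-0.0014 -0.004   0.1279] wz -0.24
```

Converted, 0.127 m / 0.75 = 0.1693, 0.105 m / 0.75 = 0.14, -0.2 degrees / 90 = -0.0022.

Call:
play_rows --motion '[[[-0.0013,-0.0027,0.0133,0,0,-0.0022],[-0.0013,-0.0027,0.0467,0,0,-0.0022],[-0.0013,-0.0027,0.08,0,0,-0.0022],[-0.0013,-0.0027,0.1133,0,0,-0.0022],[-0.0013,-0.0027,0.14,0,0,-0.0022],[-0.0013,-0.0027,0.1587,0,0,-0.0022],[-0.0013,-0.0027,0.1693,0,0,-0.0022],[-0.0013,-0.0027,0.1693,0,0,-0.0022]]]'

```text
time_s: 18.55
position: [0.5284, 0.2121, 0.0227]
tcp_rot: [[0.994, 0.111, -0.004], [0.111, -0.994, -0.001], [-0.004, 0.0, -1.0]]
force: [0.1, -0.7, -0.1]
opening: 0.622
grasp_force: 0.0
```

Call:
play_rows --motion '[[[0,0,0,0,0,0],[0,0,0,0,0,0],[0,0,0,0,0,0],[0,0,0,0,0,0],[0,0,0,0,0,0],[0,0,0,0,0,0]]]' --fingers 0.02

```text
time_s: 19.05
position: [0.5306, 0.2128, 0.0259]
tcp_rot: [[0.994, 0.111, 0.002], [0.111, -0.994, 0.0], [0.002, -0.0, -1.0]]
force: [-0.1, -0.7, 5.2]
opening: 0.404
grasp_force: 30.0
```

Converted, -0.12 m / 0.75 = -0.16, -0.115 m / 0.75 = -0.1533.

Call:
play_rows --motion '[[[0,0,-0.0133,0,0,0],[0,0,-0.04,0,0,0],[0,0,-0.0733,0,0,0],[0,0,-0.1067,0,0,0],[0,0,-0.1333,0,0,0],[0,0,-0.1533,0,0,0],[0,0,-0.16,0,0,0],[0,0,-0.16,0,0,0]]]'

```text
time_s: 19.72
position: [0.5305, 0.2129, 0.1465]
tcp_rot: [[0.994, 0.111, 0.003], [0.111, -0.994, 0.001], [0.003, -0.0, -1.0]]
force: [0.4, 0.7, -1.2]
opening: 0.409
grasp_force: 30.0
```

```bash
python3 go.py .5724 -.1895 .145 -46
```

```text
t 19.72 pos [0.5305 0.2129 0.1465] yaw 6.38 tilt [0.0031 0.0007] j [11. 33. 95.  0. 52. 94.] F [ 0.4  0.7 -1.2] op 0.0356 g 29.999711215496063
MOVE [-0.0031  0.4046  0.0015] wz 52.38
```

Converted, 0.242 m / 0.75 = 0.3227, -0.001 m / 0.75 = -0.0013, 33 degrees / 90 = 0.3667.

Call:
play_rows --motion '[[[0,0.02,0,0,0,0.0222],[0,0.0587,0,0,0,0.0667],[0,0.1027,0,0,0,0.1167],[-0.0013,0.1467,0,0,0,0.1667],[-0.0013,0.1907,0,0,0,0.2167],[-0.0027,0.2347,0,0,0,0.2667],[-0.0027,0.2787,0,0,0,0.3167],[-0.0027,0.3227,0,0,0,0.3667]]]'

```text
time_s: 20.38
position: [0.5534, -0.0293, 0.1433]
tcp_rot: [[0.892, -0.452, -0.003], [-0.452, -0.892, 0.001], [-0.003, 0.001, -1.0]]
force: [-0.1, -0.4, -1.3]
opening: 0.41
grasp_force: 30.0
```

```bash
python3 go.py .5724 -.1895 .145 -46
```

```text
t 20.38 pos [ 0.5534 -0.0293  0.1433] yaw -26.85 tilt [-0.0033  0.0009] j [-15.  33.  97.   0.  50. 102.] F [-0.1 -0.4 -1.3] op 0.0356 g 29.997043311595917
MOVE [ 0.0893  0.1344 -0.0017] wz 19.15
```

Converted, 0.134 m / 0.75 = 0.1787, -0.001 m / 0.75 = -0.0013, 19.2 degrees / 90 = 0.2133.

Call:
play_rows --motion '[[[0.0267,0.0413,-0.0013,0,0,0.0556],[0.0533,0.0813,-0.0013,0,0,0.1111],[0.08,0.1213,-0.0013,0,0,0.1611],[0.1027,0.1533,-0.0013,0,0,0.1944],[0.116,0.1733,-0.0013,0,0,0.2133],[0.1187,0.1787,-0.0013,0,0,0.2133],[0.1187,0.1787,-0.0013,0,0,0.2133],[0.1187,0.1787,-0.0013,0,0,0.2133]]]'

```text
time_s: 21.05
position: [0.573, -0.1865, 0.1446]
tcp_rot: [[0.697, -0.717, -0.003], [-0.717, -0.697, 0.002], [-0.004, 0.001, -1.0]]
force: [-0.5, 0.7, -0.9]
opening: 0.409
grasp_force: 30.0
```

Call:
play_rows --motion '[[[0,0,0,0,0,0],[0,0,0,0,0,0],[0,0,0,0,0,0]]]'

```text
time_s: 21.3
position: [0.5741, -0.1862, 0.1458]
tcp_rot: [[0.698, -0.716, -0.001], [-0.716, -0.698, 0.0], [-0.001, 0.0, -1.0]]
force: [0.6, -0.6, -1.0]
opening: 0.408
grasp_force: 30.0
```

```bash
python3 go.py .5724 -.1895 .075 -46
```

```text
t 21.3 pos [ 0.5741 -0.1862  0.1458] yaw -45.71 tilt [-0.0006  0.0005] j [-29.  35.  90.   0.  55. 107.] F [ 0.6 -0.6 -1. ] op 0.0355 g 29.99975860118866
MOVE [0.0012 0.0035 0.0708] wz 0.29
```

Converted, 0.07 m / 0.75 = 0.0933, 0.003 m / 0.75 = 0.004, 0.3 degrees / 90 = 0.0033.

Call:
play_rows --motion '[[[0,0.004,0.0133,0,0,0.0033],[0,0.004,0.0333,0,0,0.0033],[0,0.004,0.0533,0,0,0.0033],[0,0.004,0.0707,0,0,0.0033],[0,0.004,0.0827,0,0,0.0033],[0,0.004,0.0907,0,0,0.0033],[0,0.004,0.0933,0,0,0.0033],[0,0.004,0.0933,0,0,0.0033]]]'

```text
time_s: 21.97
position: [0.5719, -0.1896, 0.0753]
tcp_rot: [[0.693, -0.721, -0.001], [-0.721, -0.693, 0.0], [-0.001, 0.0, -1.0]]
force: [-0.5, -0.4, -1.7]
opening: 0.41
grasp_force: 30.0
```

Converted, 0.007 m / 0.75 = 0.0093, 0.006 m / 0.75 = 0.008.

Call:
play_rows --motion '[[[0,0,0.0027,0,0,0],[0,0,0.0053,0,0,0],[0,0,0.008,0,0,0],[0,0,0.0093,0,0,0],[0,0,0.0093,0,0,0],[0,0,0.0093,0,0,0]]]'

```text
time_s: 22.47
position: [0.5721, -0.1898, 0.0689]
tcp_rot: [[0.693, -0.721, 0.0], [-0.721, -0.693, -0.0], [0.0, -0.0, -1.0]]
force: [-0.0, 1.2, -1.1]
opening: 0.411
grasp_force: 30.0
```

Converted, 0.0025 m / 0.75 = 0.0033, 0.002 m / 0.75 = 0.0027.

Call:
play_rows --motion '[[[0,0,0.0013,0,0,0],[0,0,0.0027,0,0,0],[0,0,0.0033,0,0,0],[0,0,0.0033,0,0,0],[0,0,0.0033,0,0,0]]]'

```text
time_s: 22.88
position: [0.5723, -0.1899, 0.0679]
tcp_rot: [[0.693, -0.721, 0.001], [-0.721, -0.693, -0.001], [0.001, -0.0, -1.0]]
force: [-2.2, 0.2, 7.9]
opening: 0.41
grasp_force: 30.0
```

Converted, -0.001 m / 0.75 = -0.0013.

Call:
play_rows --motion '[[[0,0,-0.0013,0,0,0],[0,0,-0.0013,0,0,0],[0,0,-0.0013,0,0,0],[0,0,-0.0013,0,0,0],[0,0,-0.0013,0,0,0]]]' --fingers 0.054

```text
time_s: 23.3
position: [0.572, -0.1897, 0.0671]
tcp_rot: [[0.693, -0.721, -0.0], [-0.721, -0.693, 0.0], [-0.0, 0.0, -1.0]]
force: [0.9, -0.9, 0.7]
opening: 0.607
grasp_force: 0.0
```

Converted, -0.11 m / 0.75 = -0.1467, -0.095 m / 0.75 = -0.1267.

Call:
play_rows --motion '[[[0,0,-0.0107,0,0,0],[0,0,-0.0333,0,0,0],[0,0,-0.06,0,0,0],[0,0,-0.0933,0,0,0],[0,0,-0.1267,0,0,0],[0,0,-0.1467,0,0,0],[0,0,-0.1467,0,0,0],[0,0,-0.1467,0,0,0]]]'

```text
time_s: 23.97
position: [0.5724, -0.19, 0.1783]
tcp_rot: [[0.693, -0.721, 0.002], [-0.721, -0.693, -0.001], [0.002, -0.001, -1.0]]
force: [0.2, -0.4, 0.2]
opening: 0.62
grasp_force: 0.0
```

```bash
python3 dots.py .5724 -.1895 -46 .116 .065
python3 go.py .5753 .3014 .15 1.9
```

```text
pred [252. 131.] found (np.int64(254), np.int64(132)) str 86.0 val 55 [ 0.6111 -0.2319]
pred [253. 252.] found (np.int64(254), np.int64(251)) str 57.0 val 70 [ 0.5323 -0.1499]
mid [ 0.5717 -0.1909] sep 0.1138 yaw -46.12
t 24.02 pos [ 0.5716 -0.1896  0.1771] yaw -46.12 tilt [-0.0005  0.0003] j [-29.  33.  89.  -0.  58. 107.] F [-0.5 -0.2 -1.7] op 0.0541 g 0.0
MOVE [-0.3513 -0.3429  0.0271] wz -48.02
```

Converted, -0.196 m / 0.75 = -0.2613, -0.191 m / 0.75 = -0.2547, -26 degrees / 90 = -0.2889.

Call:
play_rows --motion '[[[-0.0173,-0.0173,0,0,0,-0.0222],[-0.048,-0.0467,0,0,0,-0.0556],[-0.0813,-0.08,0,0,0,-0.0944],[-0.1173,-0.1147,0,0,0,-0.1333],[-0.1533,-0.1493,0,0,0,-0.1722],[-0.1893,-0.1853,0,0,0,-0.2111],[-0.2253,-0.22,0,0,0,-0.25],[-0.2613,-0.2547,0,0,0,-0.2889]]]'

```text
time_s: 24.68
position: [0.5724, 0.0856, 0.1753]
tcp_rot: [[0.94, -0.341, -0.004], [-0.341, -0.94, 0.0], [-0.004, 0.001, -1.0]]
force: [1.1, 0.5, 0.3]
opening: 0.622
grasp_force: 0.0
```

```bash
python3 go.py .5753 .3014 .15 1.9
```

```text
t 24.68 pos [0.5724 0.0856 0.1753] yaw -19.97 tilt [-0.004   0.0002] j [ -3.  31.  92.   0.  57. 107.] F [1.1 0.5 0.3] op 0.0541 g 0.0
MOVE [-0.0709 -0.2038  0.0253] wz -21.87
```

Converted, -0.204 m / 0.75 = -0.272, -0.192 m / 0.75 = -0.256, -21.9 degrees / 90 = -0.2433.

Call:
play_rows --motion '[[[-0.016,-0.0453,0.008,0,0,-0.0444],[-0.032,-0.0907,0.016,0,0,-0.1],[-0.048,-0.136,0.024,0,0,-0.1556],[-0.0627,-0.18,0.032,0,0,-0.2],[-0.0787,-0.224,0.0333,0,0,-0.2333],[-0.0893,-0.256,0.0333,0,0,-0.2433],[-0.0947,-0.272,0.0333,0,0,-0.2433],[-0.0947,-0.272,0.0333,0,0,-0.2433]]]'

```text
time_s: 25.35
position: [0.5762, 0.3022, 0.1505]
tcp_rot: [[0.999, 0.034, -0.002], [0.034, -0.999, -0.0], [-0.002, 0.0, -1.0]]
force: [1.1, -0.8, 0.1]
opening: 0.622
grasp_force: 0.0
```

Call:
play_rows --motion '[[[0,0,0,0,0,0],[0,0,0,0,0,0],[0,0,0,0,0,0],[0,0,0,0,0,0]]]'

```text
time_s: 25.68
position: [0.5777, 0.2981, 0.1524]
tcp_rot: [[1.0, 0.029, -0.0], [0.029, -1.0, -0.0], [-0.0, 0.0, -1.0]]
force: [0.0, -0.1, 0.1]
opening: 0.617
grasp_force: 0.0
```

```bash
python3 dots.py .5753 .3014 1.9 .098;  python3 go.py .5753 .3014 .024 1.9; python3 - <<'E'
from rig import imaging
import cv2
c=imaging.capture('wrist'); cv2.imwrite('pics/w6.png',c['frame'][:,:,::-1])
E
```

```text
pred [250. 141.] found (np.int64(251), np.int64(140)) str 64.0 val 49 [0.6252 0.3018]
pred [250. 238.] found (np.int64(252), np.int64(236)) str 67.0 val 45 [0.5284 0.2983]
mid [0.5768 0.3   ] sep 0.0968 yaw 2.08
t 25.73 pos [0.5777 0.2983 0.1525] yaw 1.66 tilt [-0.0001 -0.0003] j [ 17.  38.  83.  -0.  59. 106.] F [ 0.3 -0.4 -0. ] op 0.0541 g 0.0
MOVE [-0.0024 -0.0032  0.1285] wz -0.24
```

View pics/w6.png

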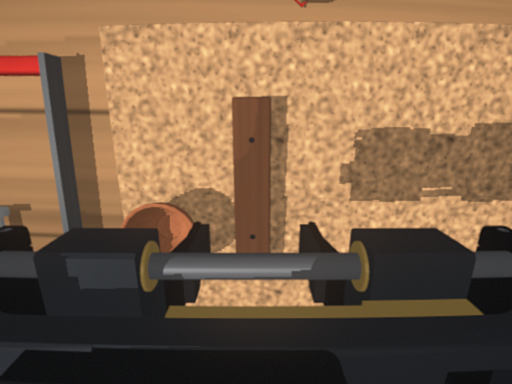

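Bar176's dots are at (251,140) and (252,236). The bowl's edge at column 193 leaves about 16 mm beside the finger. Descend.

Converted, 0.127 m / 0.75 = 0.1693, -0.001 m / 0.75 = -0.0013, -0.3 degrees / 90 = -0.0033.

Call:
play_rows --motion '[[[-0.0013,-0.0013,0.0133,0,0,-0.0033],[-0.0013,-0.0013,0.0467,0,0,-0.0033],[-0.0013,-0.0013,0.08,0,0,-0.0033],[-0.0013,-0.0013,0.1133,0,0,-0.0033],[-0.0013,-0.0013,0.14,0,0,-0.0033],[-0.0013,-0.0013,0.1587,0,0,-0.0033],[-0.0013,-0.0013,0.1693,0,0,-0.0033],[-0.0013,-0.0013,0.1693,0,0,-0.0033]]]'

```text
time_s: 26.45
position: [0.5751, 0.3003, 0.0232]
tcp_rot: [[0.999, 0.036, -0.004], [0.036, -0.999, -0.001], [-0.004, 0.001, -1.0]]
force: [0.3, 0.1, 0.6]
opening: 0.624
grasp_force: 0.0
```

Call:
play_rows --motion '[[[0,0,0,0,0,0],[0,0,0,0,0,0],[0,0,0,0,0,0],[0,0,0,0,0,0],[0,0,0,0,0,0],[0,0,0,0,0,0]]]' --fingers 0.02

```text
time_s: 26.95
position: [0.5772, 0.3011, 0.0267]
tcp_rot: [[0.999, 0.036, 0.002], [0.036, -0.999, 0.001], [0.002, -0.001, -1.0]]
force: [-0.5, 0.6, 5.0]
opening: 0.41
grasp_force: 30.0
```

Converted, -0.12 m / 0.75 = -0.16, -0.115 m / 0.75 = -0.1533.

Call:
play_rows --motion '[[[0,0,-0.0133,0,0,0],[0,0,-0.04,0,0,0],[0,0,-0.0733,0,0,0],[0,0,-0.1067,0,0,0],[0,0,-0.1333,0,0,0],[0,0,-0.1533,0,0,0],[0,0,-0.16,0,0,0],[0,0,-0.16,0,0,0]]]'

```text
time_s: 27.62
position: [0.577, 0.3011, 0.1471]
tcp_rot: [[0.999, 0.036, 0.003], [0.036, -0.999, 0.001], [0.003, -0.001, -1.0]]
force: [-0.1, 0.4, -0.6]
opening: 0.412
grasp_force: 30.0
```

```bash
python3 go.py .5221 -.2382 .145 -46
```

```text
t 27.62 pos [0.577  0.3011 0.1471] yaw 2.08 tilt [0.0029 0.001 ] j [ 18.  38.  83.   0.  59. 106.] F [-0.1  0.4 -0.6] op 0.0358 g 29.999433159828186
MOVE [-0.0745  0.537   0.0021] wz 48.08
```

Converted, 0.265 m / 0.75 = 0.3533, 0.228 m / 0.75 = 0.304, 28 degrees / 90 = 0.3111.

Call:
play_rows --motion '[[[-0.0027,0.02,0,0,0,0.0111],[-0.008,0.0587,0,0,0,0.0444],[-0.0147,0.1067,0,0,0,0.0889],[-0.0213,0.156,0,0,0,0.1333],[-0.028,0.2053,0,0,0,0.1778],[-0.0347,0.2547,0,0,0,0.2222],[-0.0427,0.304,0,0,0,0.2667],[-0.0493,0.3533,0,0,0,0.3111]]]'

```text
time_s: 28.28
position: [0.5465, 0.0324, 0.1437]
tcp_rot: [[0.898, -0.441, -0.004], [-0.441, -0.898, 0.0], [-0.004, 0.002, -1.0]]
force: [-0.1, 0.0, -1.7]
opening: 0.409
grasp_force: 30.0
```

```bash
python3 go.py .5221 -.2382 .145 -46
```

```text
t 28.28 pos [0.5465 0.0324 0.1437] yaw -26.16 tilt [-0.0044  0.0003] j [ -8.  32.  98.  -0.  50. 108.] F [-0.1  0.  -1.7] op 0.0356 g 29.99789983034134
MOVE [ 0.0974  0.2537 -0.0013] wz 19.84
```

Converted, 0.249 m / 0.75 = 0.332, 0.236 m / 0.75 = 0.3147, 19.8 degrees / 90 = 0.22.

Call:
play_rows --motion '[[[0.0187,0.048,-0.0013,0,0,0.0333],[0.0373,0.0973,-0.0013,0,0,0.0667],[0.056,0.1467,-0.0013,0,0,0.1],[0.0747,0.1947,-0.0013,0,0,0.1333],[0.0933,0.2427,-0.0013,0,0,0.1667],[0.1093,0.284,-0.0013,0,0,0.1944],[0.1213,0.3147,-0.0013,0,0,0.2111],[0.128,0.332,-0.0013,0,0,0.22]]]'

```text
time_s: 28.95
position: [0.5247, -0.2347, 0.1448]
tcp_rot: [[0.695, -0.719, -0.002], [-0.719, -0.695, 0.0], [-0.002, 0.001, -1.0]]
force: [0.4, -0.5, -0.5]
opening: 0.408
grasp_force: 30.0
```

Converted, 0.003 m / 0.75 = 0.004, 0.001 m / 0.75 = 0.0013.

Call:
play_rows --motion '[[[0.0013,0.004,0,0,0,0],[0.0013,0.004,0,0,0,0],[0.0013,0.004,0,0,0,0],[0.0013,0.004,0,0,0,0],[0.0013,0.004,0,0,0,0]]]'

```text
time_s: 29.37
position: [0.525, -0.2322, 0.1462]
tcp_rot: [[0.7, -0.714, -0.001], [-0.714, -0.7, 0.001], [-0.001, -0.0, -1.0]]
force: [-0.3, -0.2, -1.1]
opening: 0.408
grasp_force: 30.0
```

```bash
python3 go.py .5221 -.2382 .0755 -46
```

```text
t 29.37 pos [ 0.525  -0.2322  0.1462] yaw -45.59 tilt [-0.0007  0.0008] j [-35.  33.  94.   0.  52. 101.] F [-0.3 -0.2 -1.1] op 0.0355 g 29.999499320983887
MOVE [0.0023 0.0063 0.0707] wz 0.41
```

Converted, 0.05 m / 0.75 = 0.0667, 0.044 m / 0.75 = 0.0587, 0.4 degrees / 90 = 0.0044.

Call:
play_rows --motion '[[[0.0027,0.0067,0.004,0,0,0.0044],[0.0027,0.0067,0.0133,0,0,0.0044],[0.0027,0.0067,0.0293,0,0,0.0044],[0.0027,0.0067,0.0453,0,0,0.0044],[0.0027,0.0067,0.0587,0,0,0.0044],[0.0027,0.0067,0.0667,0,0,0.0044],[0.0027,0.0067,0.0667,0,0,0.0044],[0.0027,0.0067,0.0667,0,0,0.0044]]]'

```text
time_s: 30.03
position: [0.5228, -0.2389, 0.0959]
tcp_rot: [[0.693, -0.721, -0.001], [-0.721, -0.693, 0.0], [-0.001, 0.0, -1.0]]
force: [0.1, 0.4, -0.8]
opening: 0.41
grasp_force: 30.0
```

```bash
python3 go.py .5221 -.2382 .0755 -46
```

```text
t 30.03 pos [ 0.5228 -0.2389  0.0959] yaw -46.12 tilt [-0.0007  0.0005] j [-36.  38.  96.   0.  46. 100.] F [ 0.1  0.4 -0.8] op 0.0357 g 29.999469816684723
MOVE [-0.0009  0.      0.0204] wz -0.12
```

Call:
play_rows --motion '[[[0,0,0.0067,0,0,0],[0,0,0.016,0,0,0],[0,0,0.024,0,0,0],[0,0,0.0293,0,0,0],[0,0,0.0333,0,0,0],[0,0,0.036,0,0,0],[0,0,0.0373,0,0,0],[0,0,0.0373,0,0,0]]]'

```text
time_s: 30.7
position: [0.5227, -0.2389, 0.0687]
tcp_rot: [[0.693, -0.721, -0.0], [-0.721, -0.693, 0.0], [-0.0, 0.0, -1.0]]
force: [-1.2, 0.5, 1.9]
opening: 0.409
grasp_force: 30.0
```

Converted, 0.001 m / 0.75 = 0.0013.

Call:
play_rows --motion '[[[0,0,0.0013,0,0,0],[0,0,0.0013,0,0,0],[0,0,0.0013,0,0,0]]]'

```text
time_s: 30.95
position: [0.5227, -0.2389, 0.0686]
tcp_rot: [[0.693, -0.721, -0.0], [-0.721, -0.693, -0.0], [-0.0, 0.0, -1.0]]
force: [-2.2, 1.3, 8.6]
opening: 0.413
grasp_force: 30.0
```

Contact. Release and rise, then back off so the cameras can see the frame.

Converted, -0.001 m / 0.75 = -0.0013.

Call:
play_rows --motion '[[[0,0,-0.0013,0,0,0],[0,0,-0.0013,0,0,0],[0,0,-0.0013,0,0,0],[0,0,-0.0013,0,0,0],[0,0,-0.0013,0,0,0]]]' --fingers 0.054

```text
time_s: 31.37
position: [0.5229, -0.2391, 0.0681]
tcp_rot: [[0.693, -0.721, -0.0], [-0.721, -0.693, -0.0], [-0.0, 0.0, -1.0]]
force: [0.3, 0.1, -0.5]
opening: 0.606
grasp_force: 0.0
```

Converted, -0.15 m / 0.75 = -0.2, -0.13 m / 0.75 = -0.1733.

Call:
play_rows --motion '[[[0,0,-0.0107,0,0,0],[0,0,-0.0333,0,0,0],[0,0,-0.06,0,0,0],[0,0,-0.0933,0,0,0],[0,0,-0.1333,0,0,0],[0,0,-0.1733,0,0,0],[0,0,-0.2,0,0,0],[0,0,-0.2,0,0,0]]]'

```text
time_s: 32.03
position: [0.5255, -0.2407, 0.2238]
tcp_rot: [[0.693, -0.721, 0.009], [-0.721, -0.693, -0.006], [0.011, -0.002, -1.0]]
force: [-1.2, -0.3, 0.6]
opening: 0.619
grasp_force: 0.0
```

Call:
play_rows --motion '[[[0,0,-0.0267,0,0,0],[-0.04,0,-0.0533,0,0,0],[-0.08,0.0267,-0.08,0,0,0],[-0.08,0.0667,-0.08,0,0,0],[-0.08,0.1133,-0.08,0,0,0],[-0.08,0.1333,-0.08,0,0,0],[-0.08,0.1333,-0.08,0,0,0],[-0.08,0.1333,-0.08,0,0,0]]]'

```text
time_s: 32.7
position: [0.4086, -0.2652, 0.278]
tcp_rot: [[0.691, -0.722, -0.0], [-0.722, -0.691, 0.001], [-0.001, -0.001, -1.0]]
force: [0.0, -0.4, 0.2]
opening: 0.618
grasp_force: 0.0
```

```bash
python3 go.py .5221 -.2382 .0755 -46; python3 - <<'E'
from rig import imaging,finder
from h import *
import cv2
c=imaging.capture('top'); a=c['frame'][100:280,90:430,::-1].repeat(2,0).repeat(2,1)
print(finder.recognise('top','bowl'))
d=imaging.capture('scene'); b=d['frame'][140:280,100:440,::-1].repeat(2,0).repeat(2,1)
cv2.imwrite('pics/f1.png',cv2.resize(np.vstack([a,b]),None,fx=.93,fy=.93))
print(finder.recognise('scene','bowl'))
E
```

```text
t 32.7 pos [ 0.4086 -0.2652  0.278 ] yaw -46.25 tilt [-0.0002  0.001 ] j [-46.  17.  99.   0.  65.  90.] F [ 0.  -0.4  0.2] op 0.0538 g 0.0
MOVE [ 0.059  -0.1006  0.2025] wz -0.25
[{'at': [0.5344, 0.3985, 0.0261], 'confidence': 0.69}]
[{'at': [0.5193, 0.3914, 0.0279], 'confidence': 0.9}]
```

View pics/f1.png

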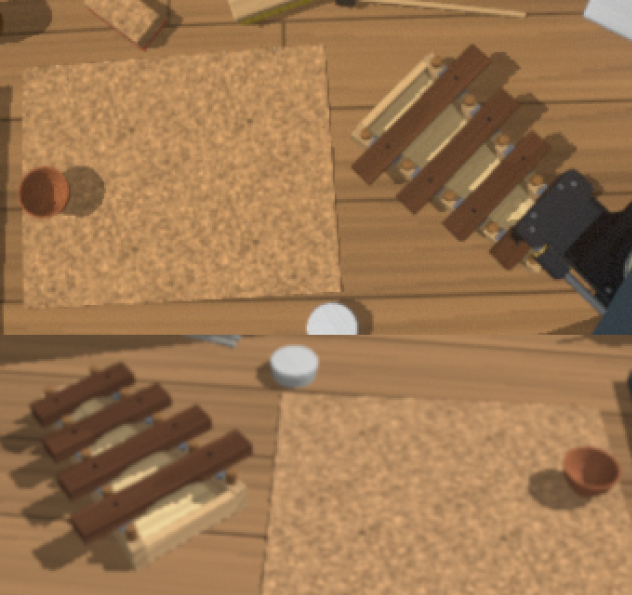

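Both views show all four bars lying square on the frame, seated between the pegs from longest to shortest. The bowl has not moved: it is within about 1 mm of its first reading in both cameras.

Call:
play_rows --motion '[[[0,0,0,0,0,0],[0,0,0,0,0,0],[0,0,0,0,0,0],[0,0,0,0,0,0]]]'

```text
time_s: 33.23
position: [0.4094, -0.2648, 0.2782]
tcp_rot: [[0.694, -0.72, -0.0], [-0.72, -0.694, 0.0], [-0.0, -0.0, -1.0]]
force: [-0.4, -0.6, 0.5]
opening: 0.621
grasp_force: 0.0
```

```bash
python3 -c "
from rig import bot
print(bot.hand_in())"
```

```text
the job is handed in; nothing more can be done
None
```

All four bars are on the frame from longest (wide end) to shortest, each set down in contact with the felts before release; the bowl is where it was, and I handed the job in at about 33 s, though hand-in returned no verdict.

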